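# Snug the monitor-stand nut with the adjustable wrench

### The arm

A 6-joint arm with a two-finger parallel gripper is mounted at the origin on the work surface. World frame = base frame: x ahead of the robot, y to its left, z up, the work surface at z = 0. Lengths are in mm, angles in degrees, forces in N, time in s.
With the tool pointing down it reaches from about 275 to 850 mm from the base axis. Payload 19 kg.
Tool frame: the origin (TCP) lies where the fingers leave the gripper's body, on its centre line; the fingertips stand 73 mm ahead of it and the grasp point (between the pads) lies 54 mm ahead of it; z points along the fingers, y is the line along which they close (so a half turn about z gives the same grasp; the last joint's range is limited). The gripper opens to 85 mm and grips with 20 to 120 N. Pads are 22 mm wide; open, the fingers measure 114 mm over their backs; the gripper's body (76 mm by 85 mm) begins 54 mm behind the grasp point. The pads swing forward as they close: fully open they stand 13 mm farther back than shut.
Start: joints at [-76.375, 8.623, 82.357, -0, 89.026, -7.678], TCP at [208.868, -535.699, 303.867] pointing down, gripper open.
Joint ranges: [-160.23, 160.23], [-39.13, 120.54], [6.94, 153.29], [-79.49, 259.48], [9.18, 160.14], [-161.06, 161.06]. Speed limits (degrees/s): [108.29, 108.29, 127.2, 172.46, 172.46, 172.46].

### API

Orientations are given as a 3x3 rotation matrix whose columns are the frame's x, y, z axes.
In Python, from cell import monitor, camera, calibration, order gives the robot as it stands.
- The arm moves only by the shell command python3 -m jog 'ROWS' [FORCE]. ROWS is JSON, a list of rows, each a list of 3 entries, a list of its own where there are three numbers: the shift along the tool's x, y, z scaled (see below), then the turn, a rotation vector about the tool's x, y, z scaled (see below), then the opening, from 0 (shut) to 1 (fully open). A call has 1 to 20 rows; each row shifts and turns the commanded pose from where the row before left it, along the tool's axes as they then stand; what a row does not reach is not made up. The controller multiplies each number of a shift by 0.3 m and each number of a turn by pi/2 rad. A row lasts 1/8 s, in which the tool goes at most 62.5 mm and 10.7 degrees, less where a joint would pass 70% of its speed; a pose out of reach is approached as far as the arm can. A call with a number of a shift or a turn outside -1 to 1 is refused whole. A call with a gripper value outside its range is refused whole. The fingers move at their own pace and stop on an object; FORCE is the grip in N (left out, the last holds). Time passes only in rows, so rows that do not move let the fingers close. It gives the time, the measured TCP pose, the force, the opening and the grip force at its end, in the units of the state.
- monitor.sense(): the state, without advancing time (a new reading comes with each control period).
- camera(name): name is "scene" or "top" or "wrist"; returns the picture (384x512x3 uint8, red, green, blue); there is no depth.
- calibration(name): a dict with "fx", "fy", "cx", "cy" (pixels), "rvec" (rotation vector, rad) and "tvec" (3), from world to camera coordinates, as OpenCV has them. Camera axes: x right, y down, z forward; pixel columns grow to the right and rows downward; lengths in mm; the calibration is good to about 2 mm. A picture is of the moment at which its call begins: read the wrist's pose just before it. calibration takes no time and is no camera call; for the wrist camera it gives the pose at the moment of the call.
- order.hand_in(): hands the job in; it is judged then, once.
The state is a dict: "t": time; "joints": joint angles; "qd": joint speeds; "joint_efforts": joint torques, N m; "tool_pos": TCP position; "orientation": TCP orientation; "contact_force": force on the tool from outside, world axes, zero at the start; "wrist_torque": the same for the moment, N m; "width": opening from 0.0 (shut) to 1.0 (fully open); "grip_force": force on a finger pad.
Only numpy, scipy, OpenCV 4.12 (cv2) and the standard library are available. Lean on these libraries where they do the work, as an engineer would, in place of code of your own. Each camera call takes 0.05 s, during which the arm holds its last target. There are 200 camera calls.

### The job

The brass nut on the monitor-stand foot has worked loose. The blue-handled adjustable wrench already lies around it with its jaws too wide: roll the wrench's brass worm with a fingertip until the jaws fit the nut, then swing the wrench handle clockwise (seen from above) to tighten the nut by about an eighth of a turn, and let go with the wrench left on the nut. Turn the nut only with the wrench, move the jaw only with the worm, and leave the red hole punch where it is.

Things in the scene. Friction and masses are not known exactly. Their poses are not given: they have to be found in the camera images.
- wrench: Steel adjustable wrench, 0.6 to 0.95 kg, 265 mm long, lying loose and flat on the foot around the nut. Origin: its underside, 10 mm above the desk, mid-mouth, within 4 mm of the nut's axis. x points from handle to the open end of the mouth, z up; fixed jaw at -y, moving jaw at +y. Head 16 mm thick. The blue handle is a straight bar along -x to x = -239 mm.
- grip (a point): Middle of the wrench handle where it is best gripped, at x = -175 mm, z = 7 mm in the wrench's frame (17 mm above the desk). The handle is 24 mm wide here (its blue cover 27 mm) and 14.5 mm thick and overhangs the foot's rim, 10 mm clear of the desk; grip it across its width from above.
- worm_top (a point): Top of the worm, 34.5 mm above the desk; at x = -39 mm, y = 0, z = 24.5 mm in the wrench's frame. The worm is a ridged brass roller 24 mm in diameter, 23 mm long, axis along the wrench's y. It stands 8 mm above the head and 7 mm above the nut's stud, so a closed fingertip can be drawn straight over it. Press with 6 to 20 N.
- worm (a joint): Turn of the worm, rad; starts at -0.3 to 0.5. Drawing a fingertip over its top towards the mouth (wrench +x) turns it positive and closes the jaws: 12 mm of stroke and 4.5 mm of jaw per rad, gap = 40 mm - 4.5 mm x value. Both jaws bear on the nut near 1.8, where it stops; they fit from 1.3 up. It is stiff (0.05 N m) and stays where left; several strokes are fine.
- jaw: The moving jaw, a steel block 40 x 16 x 16 mm on the +y side of the mouth. Its frame equals the wrench's when the worm reads 0 and shifts to the wrench's -y as the jaws close.
- hexnut: Hexagonal brass nut, 32 mm across flats, 37 mm over corners, 15 mm high, in the middle of a round black steel foot 300 mm across and 10 mm thick, fixed to the desk. Origin: on the nut's axis at its underside, 10 mm above the desk; z up. Its stud stands 2 mm above it.
- nut (a joint): Turn of the nut from its start, rad, positive clockwise seen from above (tightening). It needs 0.1 N m and stays where left. The wrench has up to about 0.15 rad of play before the nut follows. An eighth of a turn is 0.785.
- hole_punch: Red two-hole punch, about 100 x 110 x 65 mm, loose, standing on the desk beside the foot. Origin: centre of its underside. A bystander, to be left alone.

How it is judged (in metres and radians):
On the way, in this order (a step that is already met when the one before it is completed fails the run):
1. the jaws fit the nut: worm rolled to at least 1.3 rad (gap 34 mm or less) (value of joint worm above 1.3 rad), for 0.2 s.
2. the nut is turned clockwise by at least 30 degrees (value of joint nut above 0.52 rad), for 0.2 s.
At the end, for the whole second after the job is handed in: The nut has been turned clockwise by 30 to 60 degrees (0.52 to 1.05 rad), the wrench's jaws still fit it (worm at 1.2 rad or more), and the wrench lies flat and still around the nut, its mouth within 12 mm of the nut's axis and its underside lower than 20 mm above the desk (value of joint nut between 0.52 and 1.05 rad and value of joint worm above 1.2 rad and horizontal distance between wrench and hexnut below 0.012 m and angle between wrench's own z axis and vertical below 0.17 rad and height (world z) of wrench below 0.02 m and linear speed of wrench below 0.02 m/s); the robot touches nothing.
It fails at once if the fingers push the nut itself (more than 3 N) (contact force between the fingers and hexnut above 3 N).
It fails at once if the fingers push the moving jaw itself (more than 3 N) (contact force between the fingers and jaw above 3 N).
It fails at once if the hole punch is shifted by more than 20 mm (distance of hole_punch from where it was at the start of the episode above 0.02 m).
It also fails if it takes over 51 s, if anything falls off the work surface, if the arm or the gripper's body presses on something with over 40 N, if the wrist force passes 120 N, or if a joint passes its speed limit or range.

## Working session

There is one attempt and no reset: what is moved stays moved. The work goes in short steps, Python scripts to look and compute and a shell command to move; the robot and the scene stay as the last step left them, time stands still between calls to the robot, and variables do not carry over. Pictures are saved under pics/ and viewed, at most 10 in all, crops included, and the job is handed in when it is done.

```bash
ls; mkdir -p pics
python3 - <<'E'
from cell import monitor,camera,calibration
import cv2
s=monitor.sense();print(s)
for n in("top","scene"):
    cv2.imwrite(f"pics/{n}0.png",camera(n)[:,:,::-1]);print(calibration(n))
E
```

```text
pics
{'t': 0.0, 'joints': array([-7.63743939e+01,  8.65072836e+00,  8.23927144e+01,  9.25614384e-04,
        8.90256944e+01, -7.67549412e+00]), 'qd': array([-0.0727595 ,  0.04360882,  0.04101866, -0.0052856 , -0.01050762,
       -0.00856318]), 'joint_efforts': array([-2.62480127e-03, -7.13046670e+01, -5.70880866e+01, -6.93577931e-05,
        8.66754272e-03, -2.59249049e-05]), 'tool_pos': array([ 208.84818128, -535.56402954,  303.28014687]), 'orientation': array([[ 9.31684379e-01,  3.63268696e-01, -2.68565323e-04],
       [ 3.63268752e-01, -9.31683653e-01,  1.17651587e-03],
       [ 1.77173464e-04, -1.19370285e-03, -9.99999272e-01]]), 'contact_force': array([0.37154663, 0.10103895, 0.62195196]), 'wrist_torque': array([ 0.0268801 , -0.02118958, -0.01407429]), 'grip_force': 0.0, 'width': 0.9990289313986432}
{'fx': 412.43117496156447, 'fy': 412.43117496156447, 'cx': 257.215862872768, 'cy': 190.50060660078276, 'rvec': array([ 2.14390112, -2.1345923 ,  0.19859408]), 'tvec': array([ -11.72253265,  574.01231167, 1104.14281731])}
{'fx': 408.3027000514854, 'fy': 408.3027000514854, 'cx': 253.6286896334675, 'cy': 189.08930122001266, 'rvec': array([ 1.90311303,  1.72546709, -0.59040448]), 'tvec': array([ -77.19742496, -386.68355494, 1546.802526  ])}
```

View pics/top0.png

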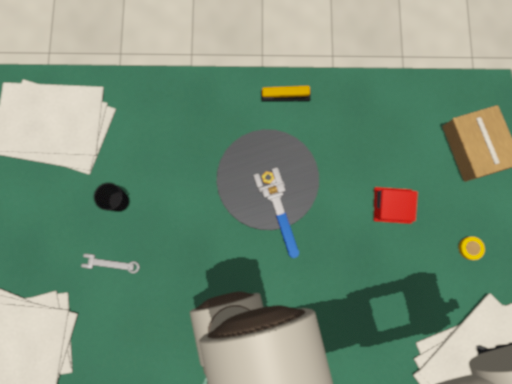

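View pics/scene0.png

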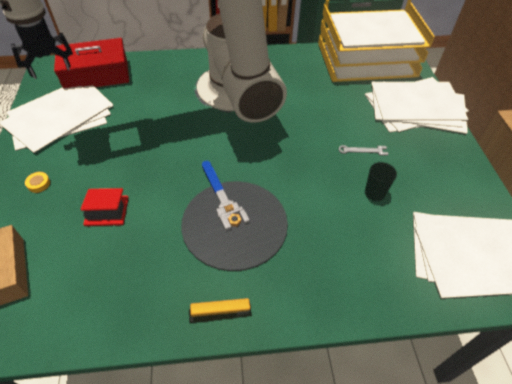

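The top view shows the foot centred near (268,179), the nut at (268,177), the worm near (273,189), the handle end at (293,254) and the punch at (396,205).

```bash
cat > h.py <<'E'
import numpy as np,cv2
from cell import monitor,camera,calibration
def px2w(c,uv,z):
    R=cv2.Rodrigues(c['rvec'])[0];d=R.T@np.array([(uv[0]-c['cx'])/c['fx'],(uv[1]-c['cy'])/c['fy'],1]);o=-R.T@c['tvec']
    return o+d*(z-o[2])/d[2]
def rel(target,yaw=None):
    """shift in tool frame (scaled 0.3m) and yaw needed (scaled) to bring TCP to target; yaw=world angle of tool x axis, deg"""
    s=monitor.sense();R=s['orientation'];d=R.T@(np.array(target)-s['tool_pos'])
    out=[np.round(d,1),np.round(d/300,4)]
    cur=np.degrees(np.arctan2(R[1,0],R[0,0]));out.append(('yaw',round(cur,2)))
    if yaw is not None:
        t=np.radians(yaw);X=np.array([np.cos(t),np.sin(t),0]);Rt=np.c_[X,np.cross([0,0,-1],X),[0,0,-1]]
        out.append(('turn',np.round(cv2.Rodrigues(R.T@Rt)[0].ravel()/(np.pi/2),4)))
    print(*out)
E
python3 - <<'E'
from h import *
c=calibration("top")
for n,uv,z in [("foot",(268,179),10),("nut",(268,177),27),("worm",(273,189),34),("hend",(294,254),22),("punch",(396,205),60)]: print(n,px2w(c,uv,z).round(1))
w=calibration("wrist");R=cv2.Rodrigues(w['rvec'])[0];print(-R.T@w['tvec'],R)
E
```

```text
foot [614.9 -41.1  10. ]
nut [617.3 -40.4  27. ]
worm [581.2 -54.2  34. ]
hend [ 399.4 -112.9   22. ]
punch [ 533.6 -393.2   60. ]
[ 285.46707671 -505.80747308  373.6645703 ] [[ 0.3639787  -0.93140546 -0.00183749]
 [-0.88168851 -0.3451847   0.32167203]
 [-0.30024136 -0.11546167 -0.94684937]]
```

Run:
```python
from h import *
rel([555,-62,240],18.4)
```

```text
[ 494.6 -315.4   63.8] [ 1.6485 -1.0514  0.2125] ('yaw', np.float64(21.3)) ('turn', array([-0.0007, -0.0001,  0.0322]))
```

```bash
python3 -m jog '[[[0.15,-0.0956,0.0193],[0,0,0],0],[[0.15,-0.0956,0.0193],[0,0,0],0],[[0.15,-0.0956,0.0193],[0,0,0],0],[[0.15,-0.0956,0.0193],[0,0,0],0],[[0.15,-0.0956,0.0193],[0,0,0],0],[[0.15,-0.0956,0.0193],[0,0,0],0],[[0.15,-0.0956,0.0193],[0,0,0],0],[[0.15,-0.0956,0.0193],[0,0,0],0],[[0.15,-0.0956,0.0193],[0,0,0],0],[[0.15,-0.0956,0.0193],[0,0,0],0],[[0.15,-0.0956,0.0193],[0,0,0],0],[[0,0,0],[0,0,0.0322],0],[[0,0,0],[0,0,0],0]]'
python3 - <<'E'
from h import *
import pickle
c=calibration("wrist");im=camera("wrist");cv2.imwrite("pics/w1.png",im[:,:,::-1]);pickle.dump(c,open("w1.pkl","wb"))
cv2.imwrite("pics/w1b.png",cv2.resize(im[:,:,::-1],(800,600),interpolation=cv2.INTER_CUBIC))
E
```

```text
t: 1.72
tool_pos: [555.4, -61.5, 239.7]
orientation: [[0.948, 0.317, -0.001], [0.317, -0.948, 0.0], [-0.001, -0.001, -1.0]]
contact_force: [0.3, -0.3, -0.2]
width: 0.003
grip_force: 0.0
```

View pics/w1b.png

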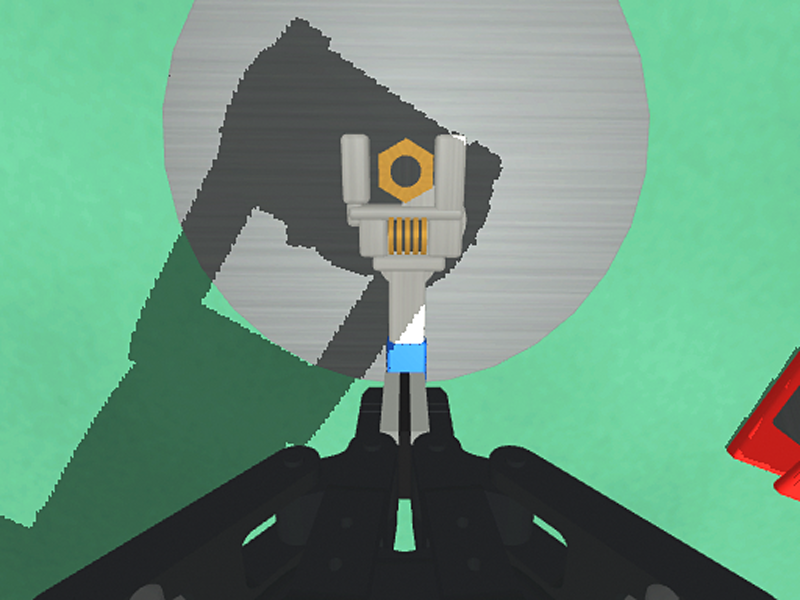

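The wrist view (800x600) shows the nut at (406,170), the worm centre at (408,236), the shaft at (407,357) and closed fingers at the bottom; the wrench is well aligned with the tool.

Run:
```python
from h import *
import pickle
c=pickle.load(open("w1.pkl","rb"))
f=.64
for n,uv,z in [("nut",(405.5,170.5),26),("worm",(408,236),32),("shaft0",(406.5,285),22),("shaft1",(406.5,357),24),("jawL",(341,145),26),("jawR",(466,145),26),("jawLi",(369,165),26),("jawRi",(435,165),26)]: print(n,px2w(c,(uv[0]*f,uv[1]*f),z).round(1))
nut=px2w(c,(405.5*f,170.5*f),26);s1=px2w(c,(406.5*f,357*f),24)
d=(nut-s1)[:2];print(np.degrees(np.arctan2(d[1],d[0])))
w=px2w(c,(408*f,236*f),32);t=np.radians(18.2);x=np.array([np.cos(t),np.sin(t)])
print((w-nut)[:2]@x, np.linalg.norm((w-nut)[:2]))
```

```text
nut [618.7 -41.1  26. ]
worm [583.4 -54.5  32. ]
shaft0 [551.1 -64.5  22. ]
shaft1 [503.4 -80.5  24. ]
jawL [620.3  -1.2  26. ]
jawR [643.2 -69.7  26. ]
jawLi [614.8 -19.8  26. ]
jawRi [627.1 -56.5  26. ]
18.89474093358034
-37.68027288525813 37.7204257443978
```

Run:
```python
from h import *
rel([574.5,-57.1,112],18.4)
```

```text
[ 19.8   1.5 127.9] [0.0661 0.005  0.4265] ('yaw', np.float64(18.47)) ('turn', array([-0.0002,  0.0003,  0.0008]))
```

```bash
python3 -m jog '[[[0.022,0.002,0.14],[0,0,0],0],[[0.022,0.002,0.14],[0,0,0],0],[[0.022,0.001,0.1465],[0,0,0],0],[[0,0,0.007],[0,0,0],0],[[0,0,0.004],[0,0,0],0],[[0,0,0],[0,0,0],0]]' 60
python3 -m jog '[[[0,0,0.003],[0,0,0],0],[[0,0,0.003],[0,0,0],0]]'
```

```text
t: 2.52
tool_pos: [574.8, -57.5, 109.9]
orientation: [[0.949, 0.316, 0.001], [0.316, -0.949, -0.0], [0.001, 0.0, -1.0]]
contact_force: [0.7, 0.1, 0.0]
width: -0.002
grip_force: 0.0
t: 2.78
tool_pos: [574.7, -57.1, 107.5]
orientation: [[0.949, 0.316, 0.001], [0.316, -0.949, -0.0], [0.0, 0.0, -1.0]]
contact_force: [-0.3, -0.1, 0.3]
width: -0.001
grip_force: 0.0
```

```bash
python3 -m jog '[[[0,0,0.002],[0,0,0],0],[[0,0,0.002],[0,0,0],0]]'
```

```text
t: 3.02
tool_pos: [574.8, -57.1, 106.6]
orientation: [[0.949, 0.316, 0.001], [0.316, -0.949, -0.0], [0.0, 0.0, -1.0]]
contact_force: [-5.0, -0.3, 13.3]
width: 0.002
grip_force: 6.7
```

```bash
python3 -m jog '[[[0.007,0,0],[0,0,0],0],[[0.007,0,0],[0,0,0],0],[[0.007,0,0],[0,0,0],0]]'; python3 -m jog '[[[0.007,0,0],[0,0,0],0],[[0.007,0,0],[0,0,0],0],[[0.007,0,0],[0,0,0],0]]';python3 -m jog '[[[0.007,0,0],[0,0,0],0],[[0.007,0,0],[0,0,0],0],[[0.007,0,0],[0,0,0],0]]'
```

```text
t: 3.4
tool_pos: [580.8, -55.1, 106.8]
orientation: [[0.949, 0.316, 0.0], [0.316, -0.949, -0.0], [0.0, 0.0, -1.0]]
contact_force: [-5.2, 0.4, 13.2]
width: 0.002
grip_force: 6.4
t: 3.78
tool_pos: [586.8, -53.2, 106.8]
orientation: [[0.949, 0.316, 0.0], [0.316, -0.949, -0.0], [0.0, 0.0, -1.0]]
contact_force: [-5.0, -0.1, 13.3]
width: 0.002
grip_force: 6.4
t: 4.15
tool_pos: [592.6, -51.2, 106.6]
orientation: [[0.949, 0.316, 0.0], [0.316, -0.949, -0.0], [-0.0, 0.0, -1.0]]
contact_force: [-3.9, -0.3, 8.2]
width: -0.003
grip_force: 3.6
```

```bash
python3 -m jog '[[[0,0,-0.03],[0,0,0],0],[[-0.063,0,0],[0,0,0],0],[[0,0,0.026],[0,0,0],0],[[0,0,0.004],[0,0,0],0],[[0,0,0],[0,0,0],0]]'; python3 -m jog '[[[0.007,0,0],[0,0,0],0],[[0.007,0,0],[0,0,0],0]]'; python3 -m jog '[[[0.007,0,0],[0,0,0],0],[[0.007,0,0],[0,0,0],0]]'
```

```text
t: 4.78
tool_pos: [575.0, -57.2, 106.5]
orientation: [[0.949, 0.316, -0.0], [0.316, -0.949, -0.0], [-0.0, 0.0, -1.0]]
contact_force: [-9.2, -2.4, 14.3]
width: -0.0
grip_force: 7.6
t: 5.03
tool_pos: [578.6, -55.6, 106.6]
orientation: [[0.949, 0.316, -0.001], [0.316, -0.949, 0.0], [-0.001, -0.0, -1.0]]
contact_force: [-12.2, 0.0, 23.4]
width: -0.004
grip_force: 11.5
t: 5.28
tool_pos: [583.1, -54.5, 106.8]
orientation: [[0.949, 0.316, 0.0], [0.316, -0.949, -0.001], [-0.0, 0.001, -1.0]]
contact_force: [-9.7, -2.4, 16.6]
width: -0.001
grip_force: 8.5
```

```bash
python3 -m jog '[[[0,0,-0.05],[0,0,0],0],[[-0.04,0,-0.18],[0,0,0],0],[[-0.08,0,-0.1],[0,0,0],0.6],[[0,0,0],[0,0,0],0.6]]'
python3 - <<'E'
from h import *
import pickle
c=calibration("wrist");im=camera("wrist");pickle.dump(c,open("w2.pkl","wb"))
cv2.imwrite("pics/w2b.png",cv2.resize(im[:,:,::-1],(800,600),interpolation=cv2.INTER_CUBIC))
E
```

```text
t: 5.78
tool_pos: [548.7, -66.2, 208.0]
orientation: [[0.949, 0.315, 0.004], [0.315, -0.949, -0.001], [0.004, 0.002, -1.0]]
contact_force: [0.9, -0.1, 0.4]
width: 0.416
grip_force: 0.0
```

View pics/w2b.png

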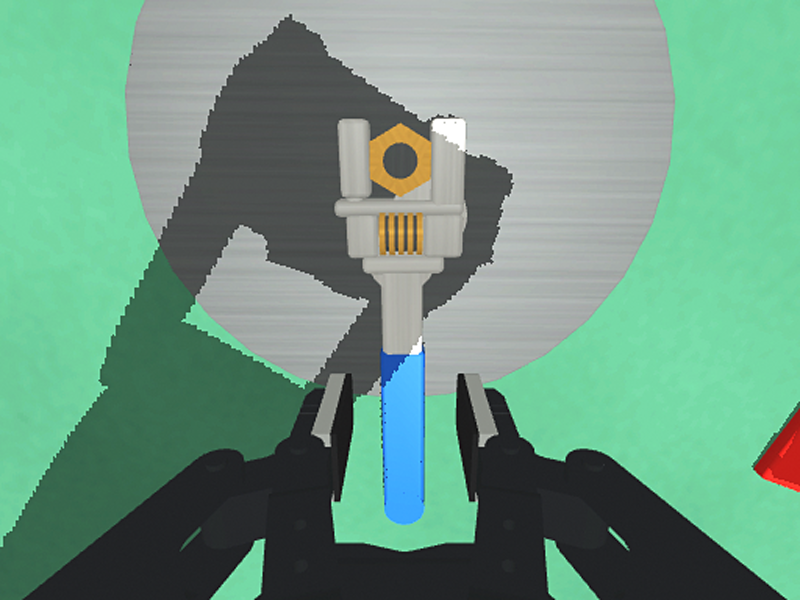

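The jaws now bear on both flats of the nut (400,160), with inner faces at x≈370 and 432; the blue handle runs from (403,350) to (404,522).

Run:
```python
from h import *
import pickle
c=pickle.load(open("w2.pkl","rb"));f=.64
P={n:px2w(c,(u*f,v*f),z) for n,u,v,z in [("nut",400,160,26),("worm",402,235,32),("h0",403,352,24),("h1",404,515,24),("iL",370,160,26),("iR",432,160,26)]}
for k,v in P.items(): print(k,v.round(1))
d=(P["worm"]-P["h1"])[:2];yaw=np.degrees(np.arctan2(d[1],d[0]));print(yaw,np.linalg.norm((P["iL"]-P["iR"])))
d=(P["h0"]-P["h1"])[:2];print(np.degrees(np.arctan2(d[1],d[0])))
x=d/np.linalg.norm(d);g=P["worm"][:2]-136*x;print("grip",g)
rel([*g,71],18.3)
```

```text
nut [618.7 -41.1  26. ]
worm [582.8 -54.1  32. ]
h0 [514.7 -77.3  24. ]
h1 [ 399.4 -116.3   24. ]
iL [613.8 -26.3  26. ]
iR [623.9 -56.9  26. ]
18.74307556278166 32.19880229910733
18.70556159455943
grip [454.03340761 -97.69557684]
[-1.003e+02  1.000e-01  1.351e+02] [-3.342e-01  3.000e-04  4.503e-01] ('yaw', np.float64(18.38)) ('turn', array([ 0.0007, -0.0014,  0.0009]))
```

```bash
python3 -m jog '[[[-0.112,0,0.06],[0,0,0],0.6],[[-0.112,0,0.13],[0,0,0],0.6],[[-0.11,0,0.13],[0,0,0.002],0.6],[[0,0,0.08],[0,0,0],0.6],[[0,0,0.03],[0,0,0],0.6],[[0,0,0],[0,0,0],0.6]]'; python3 -c "
from h import *
rel([454,-97.7,77],18.5)"
```

```text
t: 6.58
tool_pos: [453.8, -97.3, 75.6]
orientation: [[0.95, 0.313, -0.001], [0.313, -0.95, 0.001], [-0.001, -0.001, -1.0]]
contact_force: [-0.2, 0.5, 0.5]
width: 0.597
grip_force: 0.0
[ 0.1  0.5 -1.4] [ 0.0003  0.0016 -0.0046] ('yaw', np.float64(18.24)) ('turn', array([-0.0006,  0.0005, -0.0029]))
```

```bash
python3 -m jog '[[[0,0,-0.004],[0,0,0],0],[[0,0,0],[0,0,0],0],[[0,0,0],[0,0,0],0],[[0,0,0],[0,0,0],0],[[0,0,0],[0,0,0],0]]' 40
```

```text
t: 7.2
tool_pos: [454.0, -97.5, 78.2]
orientation: [[0.95, 0.313, 0.002], [0.313, -0.95, -0.0], [0.001, 0.001, -1.0]]
contact_force: [-0.1, 2.2, 6.4]
width: 0.273
grip_force: 39.1
```

```bash
python3 -m jog '[[[0.0022,-0.0506,0],[0,0,0.0556],0],[[0.0022,-0.0506,0],[0,0,0.0556],0],[[0.0022,-0.0506,0],[0,0,0.0556],0],[[0,0,0],[0,0,0],0]]'
```

```text
t: 7.7
tool_pos: [445.2, -51.8, 78.2]
orientation: [[0.998, 0.056, 0.001], [0.056, -0.998, 0.0], [0.001, -0.0, -1.0]]
contact_force: [-4.8, 7.1, 10.6]
width: 0.27
grip_force: 40.8
```

```bash
python3 -m jog '[[[0.0022,-0.0506,0],[0,0,0.0556],0],[[0.0022,-0.0506,0],[0,0,0.0556],0],[[0.0022,-0.0506,0],[0,0,0.0556],0],[[0,0,0],[0,0,0],0]]'; python3 -m jog '[[[0.0022,-0.0506,0],[0,0,0.0556],0],[[0.0022,-0.0506,0],[0,0,0.0556],0],[[0.0022,-0.0506,0],[0,0,0.0556],0],[[0.0006,-0.0253,0],[0,0,0.0278],0],[[0,0,0],[0,0,0],0],[[0,0,0],[0,0,0],0]]'
```

```text
t: 8.2
tool_pos: [448.8, -6.4, 78.3]
orientation: [[0.979, -0.205, 0.001], [-0.205, -0.979, 0.001], [0.001, -0.001, -1.0]]
contact_force: [-2.5, 8.1, 10.0]
width: 0.266
grip_force: 40.7
t: 8.95
tool_pos: [467.4, 43.0, 78.2]
orientation: [[0.872, -0.489, 0.001], [-0.489, -0.872, 0.001], [0.001, -0.002, -1.0]]
contact_force: [-3.4, 8.1, 6.6]
width: 0.271
grip_force: 40.5
```

```bash
python3 -m jog '[[[0,0,0],[0,0,0],0.6],[[0,0,0],[0,0,0],0.6],[[0,0,0],[0,0,0],0.6],[[0,0,-0.05],[0,0,0],0.6],[[0,0,-0.15],[0,0,0],0.6],[[0.15,0,-0.15],[0,0,0],0.6],[[0.15,0,-0.1],[0,0,0],0.6],[[0,0,0],[0,0,0],0.6],[[0,0,0],[0,0,0],0.6]]'
python3 - <<'E'
from h import *
import pickle
c=calibration("wrist");im=camera("wrist");pickle.dump(c,open("w3.pkl","wb"))
cv2.imwrite("pics/w3b.png",cv2.resize(im[:,:,::-1],(800,600),interpolation=cv2.INTER_CUBIC))
E
```

```text
t: 10.07
tool_pos: [544.2, -1.4, 211.3]
orientation: [[0.872, -0.49, -0.001], [-0.49, -0.872, 0.0], [-0.001, 0.0, -1.0]]
contact_force: [0.4, 0.7, -0.0]
width: 0.606
grip_force: 0.0
```

View pics/w3b.png

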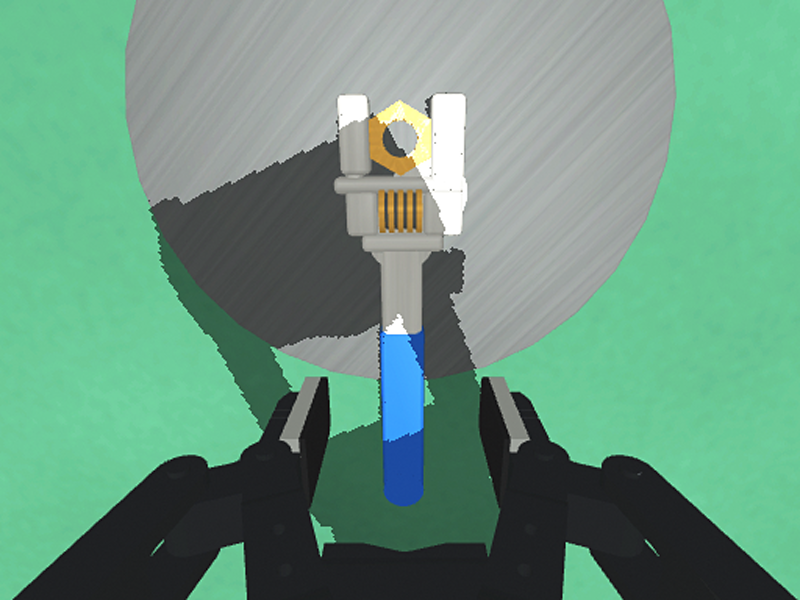

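The wrench has turned about 47°. The nut (400,137) turned with it, its flats are still against both jaws, and the fingers are clear.

```bash
python3 -c "
from cell import order
print(order.hand_in())"
```

```text
the job is handed in; nothing more can be done
None
```

I closed the jaws onto the nut with the worm, tightened the nut by about 47° (0.82 rad, estimated from the tool's rotation and the last picture), and released the wrench, leaving it on the nut; I handed the job in at about 10 s, and no verdict came back.

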